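# Stack the finished cases on the transfer slide and hold it at its index notch

### The arm

A 6-joint arm with a two-finger parallel gripper is mounted at the origin on a cart in front of the work surface, level with it; the furniture and walls round the work are solid. World frame = base frame: x ahead of the robot, y to its left, z up, the work surface at z = 0. Lengths are in m, angles in rad, forces in N, time in s.
With the tool pointing down it reaches from about 0.425 to 0.95 m from the base axis. Payload 3.5 kg.
Tool frame: the origin (TCP) lies midway between the tips of the shut fingers; the grasp point (between the pads) lies 19 mm behind it (ctrl.pinch_z is the distance from the TCP to the grasp point, in m); z points along the fingers, y is the line along which they close (so a half turn about z gives the same grasp; the last joint's range is limited). The gripper opens to 85 mm and grips with 20 to 120 N. Pads are 22 mm wide; open, the fingers measure 114 mm over their backs; the gripper's body (76 mm by 85 mm) begins 54 mm behind the grasp point. The pads swing forward as they close: fully open they stand 13 mm farther back than shut.
Start: joints at [-1.43, 0.286, 1.577, -0, 1.279, -0.15], TCP at [0.194, -0.647, 0.194] pointing down, gripper open.
Joint ranges: [-2.77, 2.77], [-0.9, 2.22], [0.21, 2.48], [-1.53, 4.67], [0.24, 2.81], [-2.84, 2.84]. Speed limits (rad/s): [2.79, 2.79, 3.14, 3.14, 3.14, 3.14].

### API

Orientations are given as a unit quaternion [x, y, z, w].
In Python, from plant import get_state, viewer, sign_off, ctrl gives the robot as it stands. The module is installed in compiled form; this text tells all that it offers.
- The arm moves only by the shell command python3 -m handwheel 'ROWS' [FORCE]. ROWS is JSON, a list that holds one entry, the list of rows, each a list of 5 numbers: the finger opening in m, from 0 to 0.0854, then the shift along the tool's x, y, z in m, then the turn about the tool's z in degrees. In form: [[[claw, x, y, z, spin], ...]]. A call has 1 to 12 rows; each row shifts and turns the commanded pose from where the row before left it, along the tool's axes as they then stand; what a row does not reach is not made up. A row lasts 1/12 s, in which the tool goes at most 41.7 mm and 7.16 degrees, less where a joint would pass 70% of its speed; a pose out of reach is approached as far as the arm can. A call is refused whole if a number of a shift passes 0.0417 or a number of a turn 7.16, either way. A call with a gripper value outside its range is refused whole. The fingers move at their own pace and stop on an object; FORCE is the grip in N (left out, the last holds). Time passes only in rows, so rows that do not move let the fingers close. It gives the time, the measured TCP pose, the force, the opening and the grip force at its end, in the units of the state.
- get_state(): the state, without advancing time (a new reading comes with each control period).
- viewer.read_camera(name): name is "scene" or "top" or "wrist"; returns the picture (384x512x3 uint8, blue, green, red); there is no depth.
- viewer.camera_params(name): a dict with "fov_y" (degrees; the focal length in pixels is half the picture's height over the tangent of half this angle, whatever the lens; pixels are square), "cx", "cy" (the principal point, pixels), "k1" (the pictures are not rectified: a ray, as slopes to the right and down, at radius r is drawn at 1 + k1 r^2 times it, then the intrinsics apply), "xyz" and "attitude" of the camera in the world; the wrist camera has in their place "hand_eye" (4x4, takes a point from camera to tool coordinates, whose origin is the TCP and whose axes are the flange's). Camera axes: x right, y up, looking along -z (the intrinsics and any distortion apply to the point x, -y, -z); pixel columns grow to the right and rows downward; lengths in m; the calibration is good to about 2 mm. A picture is of the moment at which its call begins: read the wrist's pose just before it. camera_params takes no time and is no camera call.
- sign_off(): hands the job in; it is judged then, once.
Trained networks look in the newest picture that a camera, given by its name, has taken for a name from the list of things; names that differ only in an ending like _2 or _b are one class to them, and where a whole thing is asked for, a point or a joint stands for the part that bears it (a point fixed in the world has none). Each returns a list of dicts, best first, with "confidence" (0 to 1); they miss things now and then, are a little off and sometimes report something else, mostly with a low value. They report only what shows in the picture. A call takes as long as a camera call.
- viewer.look_for(camera, name): "extent" ([left, top, width, height] as shares, 0 to 1, of the picture: columns of its width, rows of its height, round what is visible of it).
- viewer.outline_of(camera, name): "mask" (384x512 bool, what is visible of it) and "extent" ([left, top, width, height] as shares, 0 to 1, of the picture: columns of its width, rows of its height, round what is visible of it).
- viewer.pinpoint(camera, name): "xy" ([column, row] as shares, 0 to 1, of the picture: columns of its width, rows of its height: a listed point, or the origin of a listed thing).
The state is a dict: "time": time; "qpos": joint angles; "dq": joint speeds; "joint_efforts": joint torques, N m; "eef_pos": TCP position; "tcp_rot": TCP orientation; "contact_force": force on the tool from outside, world axes, zero at the start; "wrist_torque": the same for the moment, N m; "opening": opening from 0.0 (shut) to 1.0 (fully open); "finger_force": force on a finger pad.
Only numpy, scipy, OpenCV 4.12 (cv2) and the standard library are available. Lean on these libraries where they do the work, as an engineer would, in place of code of your own. Each camera call takes 0.05 s, during which the arm holds its last target. There are 200 camera calls.

### The job

Load the transfer slide: stack the two loose blue cases squarely, one at a time, on the blue case that lies on its carriage, while the carriage stays at its loading end. Then take the carriage by its black knob and slide it along the rail until its spring ball drops into the red-marked groove of the index bar, keeping the column square, and finish holding the knob there, ball in the groove, so that the cases can be lifted off: do not let go. Leave the other things on the bench where they are.

Things in the scene. Friction and masses are not known exactly. Their poses are not given: they have to be found in the camera images.
- case_base: blue flat hinged case, 60 x 100 x 28 mm (x, y, z), 0.2 kg, that already lies in the nest of the carriage, its top 62 mm above the worktop. Origin: centre of its underside; y along its length, which runs along the slideway; z up. The nest's 5 mm lips leave it 2.5 mm of play or less. It is the foot of the column.
- case_1: loose closed blue flat case like it, 60 x 100 x 28 mm, about 0.2 kg, lying flat on the worktop, plain vertical sides (grip it across the 60 mm width). Origin: centre of its underside; y along its 100 mm length, z up. Has a pale label on the lid and a small grey latch on one short end; which end points which way does not matter.
- case_2: the other loose closed blue flat case, the same in every way. The two may be stacked in either order.
- slide_base: steel slideway, base plate 126 x 376 x 10 mm, fixed to the worktop. Origin: centre of the rail at worktop height; the rail runs along its y axis, x points to the side with the index bar, z up. The carriage stands at the +y end to be loaded and slides toward -y.
- carriage (a joint): travel of the aluminium carriage along the slideway in m: 0 at the loading end, where it starts, growing toward the base's -y to 0.16 at the far stop. It slides with about 2 N of steady push, stays where it is left, and does not turn or lift. Its deck is 78 x 180 mm, top 34 mm above the worktop.
- knob_grip (a point): on the axis of the carriage's upright black round knob, at the height to grip: 70 mm above the worktop. The gripping part is 28 mm in diameter and reaches from 50 to 90 mm above the worktop. It moves with the carriage. The nearest edge of the case column is 53 mm from this axis, on the base's +y side.
- plunger (a point): lowest point of the spring ball under the carriage's side arm (12 mm steel ball in a dark plunger body), 56 mm to the base's +x side of the rail's middle, at the level of the bar's top face (20 mm above the worktop). The plunger body's top is 52 mm above the worktop. Axes as the slideway's. Moves with the carriage.
- notch (a point): middle of the cross groove in the top face of the index bar, 10 mm wide, red paint on both sides, 90 to 146 mm of travel from the loading end (the bar is adjustable). Axes as the slideway's: the plunger must stand at the same y. The ball drops 2.7 mm in; within 3.5 mm of the middle its spring centres a carriage that is not gripped; pushing it out again takes about 12 N.
- ring_gauge: ring gauge, 46 mm in diameter, 15 mm tall, a bystander, not to be moved. Origin: centre of its underside.
- v_block: steel V-block, 45 x 44 x 34 mm, a bystander, not to be moved. Origin: centre of its underside.
- sleeve_2: small steel sleeve standing upright, 17 mm in diameter, 30 mm tall, a bystander, not to be moved. Origin: centre of its underside.

How it is judged:
By the outcome, as a careful person would: the job done as asked, in the order asked, and still so for the second after the job is handed in, while the arm keeps its last pose, push and grip.
It also fails if it takes over 67 s, if anything falls off the work surface, if the arm or the gripper's body presses on something with over 40 N, if the wrist force passes 120 N, or if a joint passes its speed limit or range.

## Working session

There is one attempt and no reset: what is moved stays moved. The work goes in short steps, Python scripts to look and compute and a shell command to move; the robot and the scene stay as the last step left them, time stands still between calls to the robot, and variables do not carry over. Pictures are saved under pics/ and viewed, at most 10 in all, crops included, and the job is handed in when it is done.

```bash
mkdir -p pics
cat > h.py <<'E'
import numpy as np, cv2
from scipy.spatial.transform import Rotation as R
from plant import get_state, viewer, sign_off, ctrl
def cam(n):
    p=viewer.camera_params(n); f=192/np.tan(np.radians(p['fov_y'])/2)
    if n=='wrist':
        s=get_state(); T=np.eye(4); T[:3,:3]=R.from_quat(s['tcp_rot']).as_matrix(); T[:3,3]=s['eef_pos']
        M=T@np.array(p['hand_eye'])
    else:
        M=np.eye(4); a=np.array(p['attitude'],float)
        M[:3,:3]=R.from_quat(a).as_matrix() if a.size==4 else (a.reshape(3,3) if a.size==9 else R.from_euler('xyz',a).as_matrix()); M[:3,3]=p['xyz']
    return p,f,M
def unproj(n,uv,z,c=None):
    p,f,M=c or cam(n); K=np.array([[f,0,p['cx']],[0,f,p['cy']],[0,0,1]])
    uv=np.atleast_2d(np.array(uv,float)); d=(uv-[p['cx'],p['cy']])/f; s=d.copy()
    for _ in range(30): s=d/(1+p['k1']*(s**2).sum(1,keepdims=True))
    r=np.c_[s[:,0],-s[:,1],-np.ones(len(s))]@M[:3,:3].T; o=M[:3,3]
    return o+r*((z-o[2])/r[:,2])[:,None]
def proj(n,P,c=None):
    p,f,M=c or cam(n); q=(np.atleast_2d(P)-M[:3,3])@M[:3,:3]; s=np.c_[q[:,0]/-q[:,2],-q[:,1]/-q[:,2]]
    return s*(1+p['k1']*(s**2).sum(1,keepdims=True))*f+[p['cx'],p['cy']]
E
python3 - <<'E'
from h import *
for n in('scene','top','wrist'):
    print(n,viewer.camera_params(n)); cv2.imwrite(f'pics/{n}0.png',viewer.read_camera(n))
s=get_state();print(s,ctrl.pinch_z)
for nm in ['case_base','case_1','slide_base','carriage','knob_grip','plunger','notch','ring_gauge','v_block','sleeve_2']:
    print(nm,[(np.round(np.array(d['xy'])*[512,384],1),round(d['confidence'],2)) for d in viewer.pinpoint('top',nm)] if nm!='carriage' else '')
E
python3 -c "
import cv2,numpy as np
a=cv2.imread('pics/top0.png');b=cv2.imread('pics/scene0.png')
cv2.imwrite('pics/t0b.png',cv2.resize(a,(800,600),interpolation=cv2.INTER_CUBIC))"
```

```text
scene {'fov_y': 55.17607409660939, 'cx': 256.0768818414563, 'cy': 193.07233211529123, 'k1': -0.03297124047272749, 'xyz': array([0.85591616, 0.42592098, 0.6838193 ]), 'attitude': array([0.10147057, 0.3788614 , 0.89535583, 0.21096374])}
top {'fov_y': 49.80945682417259, 'cx': 242.77607735613802, 'cy': 193.19810439972653, 'k1': -0.10082126178760564, 'xyz': array([ 0.47781404, -0.16912316,  0.95230485]), 'attitude': array([ 0.01731416, -0.01197038, -0.70178298,  0.71207976])}
wrist {'fov_y': 71.69059301755856, 'cx': 257.55553554134383, 'cy': 190.5949237743104, 'k1': 0.007970348744481414, 'hand_eye': array([[ 2.83396701e-04,  9.50464737e-01,  3.10832274e-01,
         7.94245005e-02],
       [ 9.99999959e-01, -2.57705659e-04, -1.23721219e-04,
         6.70995308e-04],
       [-3.74894197e-05,  3.10832296e-01, -9.50464772e-01,
        -1.79701355e-01],
       [ 0.00000000e+00,  0.00000000e+00,  0.00000000e+00,
         1.00000000e+00]])}
{'time': 0.15, 'qpos': array([-1.42999169e+00,  2.87040230e-01,  1.57785640e+00,  1.22038065e-05,
        1.27862054e+00, -1.50000569e-01]), 'dq': array([-1
[... 286 characters left out ...]
,  0.19330447]), 'tcp_rot': array([ 9.89447450e-01,  1.44888984e-01,  1.02659630e-05, -9.62221713e-04]), 'contact_force': array([ 0.21743492, -0.25982809,  0.51039949]), 'wrist_torque': array([ 0.02287481, -0.01107801,  0.07663684]), 'finger_force': 0.0, 'opening': 1.0025228433891087} 0.0187
case_base [(array([204. , 188.1]), 0.67)]
case_1 [(array([283.2, 232.4]), 0.65), (array([144. , 215.5]), 0.57)]
slide_base [(array([252.3, 173.9]), 0.93)]
carriage 
knob_grip [(array([247.2, 171.1]), 0.86)]
plunger [(array([147.2, 216. ]), 0.21)]
notch [(array([269.2, 145. ]), 0.85)]
ring_gauge [(array([197.3, 222.5]), 0.83)]
v_block [(array([348.6, 227.6]), 0.64)]
sleeve_2 [(array([231. , 232.6]), 0.4)]
```

View pics/t0b.png

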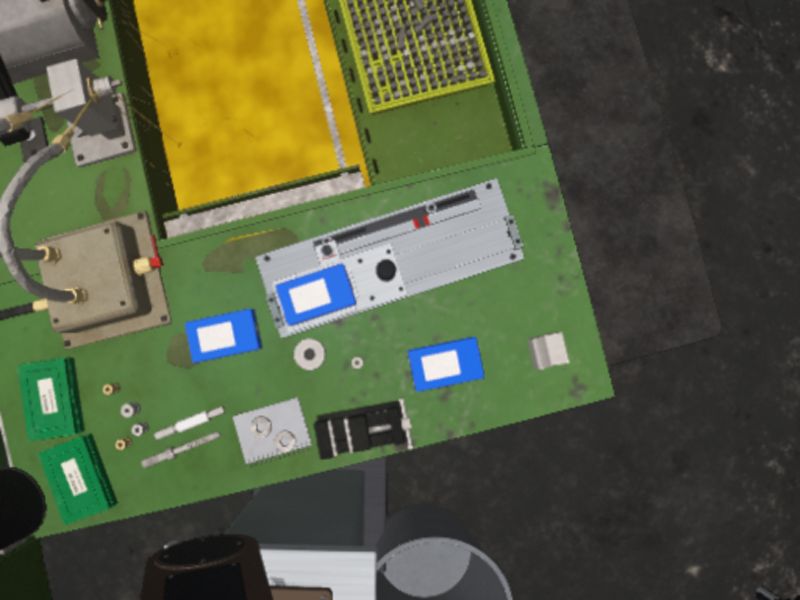

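View pics/scene0.png

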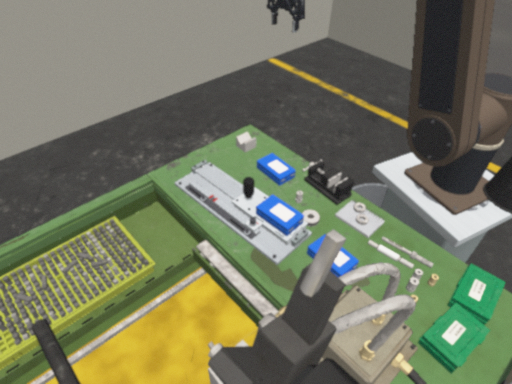

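The top view shows, in 800x600 pixels, loose cases at (222,336) and (446,363), the base case at (315,294), the knob at (386,270), the plunger at (326,250) and the red notch at (421,220). The scene view agrees with this layout.

```bash
cat >> h.py <<'E'
def rects(n,nm,z,k=3,draw=None,shift=None):
    c=cam(n); out=[]
    im=viewer.read_camera(n)
    for d in viewer.outline_of(n,nm)[:k]:
        m=d['mask'].astype(np.uint8)
        cs,_=cv2.findContours(m,cv2.RETR_EXTERNAL,cv2.CHAIN_APPROX_NONE)
        q=max(cs,key=cv2.contourArea)[:,0]
        w=unproj(n,q,z,c)[:,:2]
        (cx,cy),(a,b),th=cv2.minAreaRect((w*1000).astype(np.float32))
        if a>b: th+=90   # th: direction of short side ; long = th+90
        long=(th+90)%180
        out.append((round(d['confidence'],2),round(cx/1000,4),round(cy/1000,4),round(a,1),round(b,1),round(long,1)))
    return out
E
python3 - <<'E'
from h import *
for nm,z in (('case_base',.06),('case_1',.026),('slide_base',.01),('v_block',.03),('ring_gauge',.012),('sleeve_2',.03)): print(nm,rects('top',nm,z))
for nm,z in (('notch',.02),('plunger',.02),('knob_grip',.07)):
    viewer.read_camera('top'); print(nm,[(unproj('top',np.array(d['xy'])*[512,384],z).round(4),round(d['confidence'],2)) for d in viewer.pinpoint('top',nm)])
E
```

```text
case_base [(0.74, 0.524, -0.0736, 61.3, 103.2, 108.7)]
case_1 [(0.93, 0.465, 0.0646, 59.6, 107.1, 102.7)]
slide_base [(0.58, 0.582, -0.176, 130.0, 385.7, 109.0), (0.35, 0.4646, 0.068, 60.6, 107.6, 102.4)]
v_block [(0.77, 0.4504, -0.4037, 45.1, 50.1, 104.6), (0.47, 0.4402, -0.062, 42.3, 42.5, 91.0)]
ring_gauge [(0.81, 0.4383, -0.0599, 40.9, 43.4, 91.0)]
sleeve_2 []
notch [(array([[ 0.6282, -0.2199,  0.02  ]]), 0.89), (array([[ 0.4508, -0.0608,  0.02  ]]), 0.65)]
plunger [(array([[ 0.5854, -0.086 ,  0.02  ]]), 0.98)]
knob_grip [(array([[ 0.563 , -0.1671,  0.07  ]]), 0.93)]
```

```bash
cat >> h.py <<'E'
def go(P,yaw=None):
    s=get_state(); x=R.from_quat(s['tcp_rot']).as_matrix()[:,0]; y0=np.degrees(np.arctan2(x[1],x[0]))
    a=y0 if yaw is None else yaw; r=np.radians(a); d=np.array(P)-s['eef_pos']
    print('yaw now',y0.round(2),'spin',round(y0-a,2),'then tool mm',(1000*np.array([d@[np.cos(r),np.sin(r),0],d@[np.sin(r),-np.cos(r),0],-d[2]])).round(1),'tcp',s['eef_pos'].round(4),'t',round(s['time'],2))
E
python3 - <<'E'
from h import *
A=unproj('top',[285.5,232.3],.026)[0]; print(A)
go([A[0],A[1],.2],103)
E
```

```text
[ 0.43003257 -0.25864631  0.026     ]
yaw now 16.66 spin -86.34 then tool mm [324.8 317.7  -5.6] tcp [ 0.1936 -0.6466  0.1944] t 1.5
```

```bash
python3 -m handwheel '[[[0.0854,0,0,0,-7.16],[0.0854,0,0,0,-7.16],[0.0854,0,0,0,-7.16],[0.0854,0,0,0,-7.16],[0.0854,0,0,0,-7.16],[0.0854,0,0,0,-7.16],[0.0854,0,0,0,-7.16],[0.0854,0,0,0,-7.16],[0.0854,0,0,0,-7.16],[0.0854,0,0,0,-7.16],[0.0854,0,0,0,-7.16],[0.0854,0,0,0,-7.16]]]'
python3 -m handwheel '[[[0.0854,0.027,0.0265,0,0],[0.0854,0.027,0.0265,0,0],[0.0854,0.027,0.0265,0,0],[0.0854,0.027,0.0265,0,0],[0.0854,0.027,0.0265,0,0],[0.0854,0.027,0.0265,0,0],[0.0854,0.027,0.0265,0,0],[0.0854,0.027,0.0265,0,0],[0.0854,0.027,0.0265,0,0],[0.0854,0.027,0.0265,0,0],[0.0854,0.027,0.0265,0,0],[0.0854,0.027,0.0265,0,0]]]'
cat > w.py <<'E'
from h import *
import sys
im=viewer.read_camera('wrist'); cv2.imwrite('pics/%s.png'%sys.argv[1],im); c=cam('wrist')
for nm,z in (('case_1',.028),('case_base',float(sys.argv[2]) if len(sys.argv)>2 else .062)):
  print(nm,rects('wrist',nm,z))
print(rects('top','case_1',.026))
for nm,z in (('notch',.02),('plunger',.02),('knob_grip',.07)):
    print(nm,[(unproj('wrist',np.array(d['xy'])*[512,384],z).round(4),round(d['confidence'],2)) for d in viewer.pinpoint('wrist',nm)])
go(get_state()['eef_pos'])
E
python3 w.py w1
```

```text
time: 2.5
eef_pos: [0.1936, -0.6466, 0.1945]
tcp_rot: [0.623, 0.782, -0.0, 0.0]
contact_force: [-0.1, 0.4, -0.4]
opening: 1.0
finger_force: 0.0
time: 3.5
eef_pos: [0.4341, -0.2595, 0.1948]
tcp_rot: [0.625, 0.78, -0.0, 0.0]
contact_force: [0.5, -1.1, -0.1]
opening: 1.002
finger_force: 0.0
case_1 [(0.93, 0.4304, -0.2564, 61.5, 104.8, 102.3), (0.57, 0.4421, -0.0733, 42.6, 27.1, 12.8)]
case_base [(0.69, 0.532, -0.1226, 76.9, 141.2, 109.8), (0.65, 0.5266, -0.0888, 68.7, 70.0, 109.0)]
[(0.71, 0.4357, -0.218, 32.2, 57.7, 145.2), (0.69, 0.4662, 0.0642, 61.0, 105.8, 102.6)]
notch []
plunger [(array([[ 0.591 , -0.0876,  0.02  ]]), 0.68)]
knob_grip [(array([[ 0.5544, -0.1754,  0.07  ]]), 0.89), (array([[ 0.5627, -0.104 ,  0.07  ]]), 0.52), (array([[ 0.5366, -0.1846,  0.07  ]]), 0.44)]
yaw now 102.46 spin 0.0 then tool mm [ 0.  0. -0.] tcp [ 0.4328 -0.2623  0.1944] t 4.0
```

View pics/w1.png

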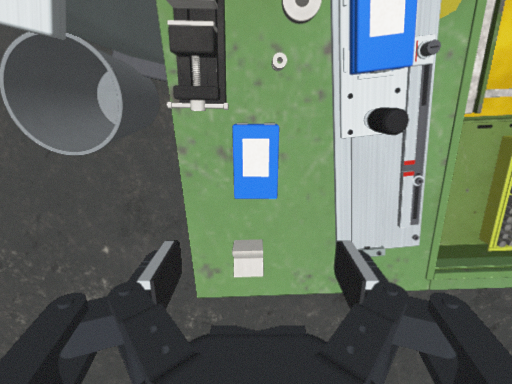

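```bash
python3 -c "
from h import *
go([.430,-.2575,.004])"
```

```text
yaw now 102.46 spin 0.0 then tool mm [  5.3  -1.7 190.4] tcp [ 0.4328 -0.2623  0.1944] t 4.0
```

```bash
python3 -m handwheel '[[[0.0854,0.0053,-0.0017,0.024,0],[0.0854,0,0,0.024,0],[0.0854,0,0,0.024,0],[0.0854,0,0,0.024,0],[0.0854,0,0,0.024,0],[0.0854,0,0,0.024,0],[0.0854,0,0,0.018,0],[0.0854,0,0,0.014,0],[0.0854,0,0,0.008,0],[0.0854,0,0,0.004,0],[0.0854,0,0,0.0025,0],[0.0854,0,0,0,0]]]' 40
python3 -c "
from h import *
go([.430,-.2575,.004])"
python3 -m handwheel '[[[0.05,0,0,0,0],[0.05,0,0,0,0],[0.05,0,0,0,0],[0.05,0,0,0,0],[0.05,0,0,0,0],[0.05,0,0,0,0],[0.05,0,0,0,0]]]' 40
python3 -c "
from h import *
print(get_state()['contact_force']);go([.430,-.2575,.004])"
```

```text
time: 5.0
eef_pos: [0.4307, -0.2568, 0.0042]
tcp_rot: [0.626, 0.78, -0.0, 0.0]
contact_force: [0.5, 0.5, -0.0]
opening: 0.999
finger_force: 0.0
yaw now 102.55 spin 0.0 then tool mm [-0.5 -0.8  0.2] tcp [ 0.4307 -0.2568  0.0042] t 5.0
time: 5.58
eef_pos: [0.4306, -0.2563, 0.004]
tcp_rot: [0.625, 0.78, 0.0, 0.0]
contact_force: [-0.0, 0.0, 0.4]
opening: 0.588
finger_force: 0.0
[-0.04767644  0.02077901  0.42934325]
yaw now 102.58 spin 0.0 then tool mm [-1.  -0.8  0. ] tcp [ 0.4306 -0.2563  0.004 ] t 5.58
```

```bash
python3 -c "
from h import *
cv2.imwrite('pics/w2.png',viewer.read_camera('wrist')); s=get_state(); print(s['opening'],s['finger_force'])"
```

```text
0.583405526337926 0.0
```

View pics/w2.png

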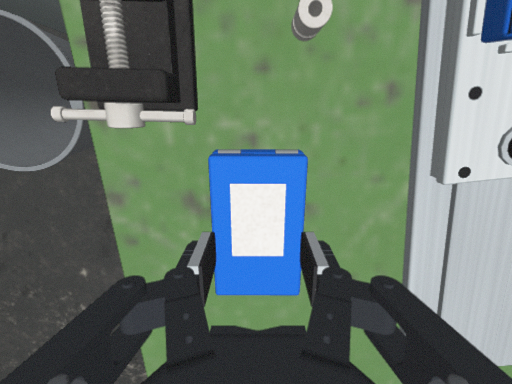

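The wrist view shows the pads right at the case sides, columns 213 and 303 near row 245. The finger force is still zero, so I'll close further.

```bash
python3 -m handwheel '[[[0.03,0,0,0,0],[0.03,0,0,0,0],[0.03,0,0,0,0],[0.03,0,0,0,0],[0.03,0,0,0,0]]]' 40
python3 -c "
from h import *
P=proj('wrist',[[.4306,-.2563,.028],[.4306,-.2563,.004]]);print(P)
print(rects('wrist','case_1',.028));go([.430,-.2575,.004])"
```

```text
time: 6.05
eef_pos: [0.4305, -0.2563, 0.0039]
tcp_rot: [0.625, 0.78, -0.0, -0.0]
contact_force: [-0.2, 0.0, -0.6]
opening: 0.349
finger_force: 0.0
[[257.99818786 231.81711067]
 [257.97032969 216.85714733]]
[(0.72, 0.4296, -0.2538, 58.9, 102.5, 102.2)]
yaw now 102.58 spin 0.0 then tool mm [-1.  -0.8 -0.1] tcp [ 0.4305 -0.2564  0.0039] t 6.15
```

```bash
python3 -c "
from h import *
a=viewer.read_camera('wrist');b=viewer.read_camera('scene')
b=cv2.resize(b[130:230,220:353],(512,384),interpolation=cv2.INTER_CUBIC)
cv2.imwrite('pics/w3.png',cv2.resize(np.hstack([a,b]),(800,300))); s=get_state(); print(s['opening'],s['finger_force'])"
```

```text
0.3494019289145879 0.0
```

View pics/w3.png

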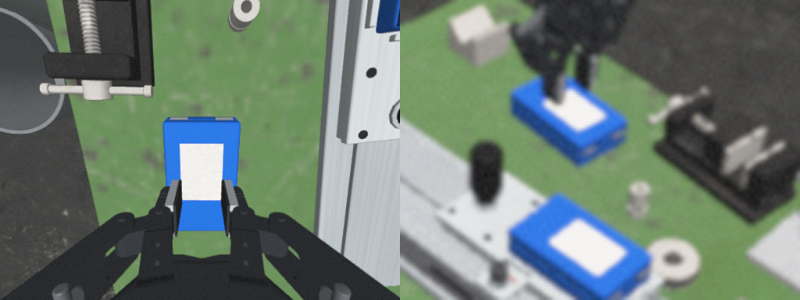

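The fingers passed over the lid without touching it, so at this opening the tips sit well behind the reported TCP. I'll reopen, go lower in guarded steps and close again.

```bash
python3 -m handwheel '[[[0.0854,0,0,0,0],[0.0854,0,0,0,0],[0.0854,0,0,0,0],[0.0854,0,0,0,0],[0.0854,0,0,0,0],[0.0854,-0.001,-0.0008,0.003,0],[0.0854,0,0,0.003,0],[0.0854,0,0,0.003,0],[0.0854,0,0,0.003,0],[0.0854,0,0,0.003,0],[0.0854,0,0,0,0]]]' 40
python3 -m handwheel '[[[0.05,0,0,0,0],[0.05,0,0,0,0],[0.05,0,0,0,0],[0.05,0,0,0,0],[0.05,0,0,0,0],[0.05,0,0,0,0],[0.05,0,0,0,0]]]' 40
```

```text
time: 7.17
eef_pos: [0.4294, -0.257, -0.012]
tcp_rot: [0.625, 0.78, 0.0, -0.001]
contact_force: [0.3, 0.7, 0.0]
opening: 1.0
finger_force: 0.0
time: 7.75
eef_pos: [0.43, -0.2575, -0.011]
tcp_rot: [0.625, 0.78, -0.0, 0.0]
contact_force: [0.7, -0.1, 0.2]
opening: 0.584
finger_force: 0.0
```

```bash
python3 -c "
from h import *
a=viewer.read_camera('wrist');b=viewer.read_camera('scene')
s=get_state(); e=s['eef_pos']; print(e,s['opening'])
P=[e,e+[0,0,.019],[.43,-.2575,.028],[.43,-.2575,0]]
u=proj('scene',P);w=proj('wrist',P);print(u,w)
for q,col in zip(w,[(0,0,255),(0,255,255),(0,255,0),(255,0,255)]): cv2.circle(a,tuple(int(v) for v in q.round()),2,col,-1)
x0,y0=225,125;k=5
b=cv2.resize(b[y0:y0+90,x0:x0+110],None,fx=k,fy=k,interpolation=cv2.INTER_CUBIC)
for q,col in zip(u,[(0,0,255),(0,255,255),(0,255,0),(255,0,255)]): cv2.circle(b,(int((q[0]-x0)*k),int((q[1]-y0)*k)),3,col,-1)
a=a[130:384,130:400]
a=cv2.resize(a,(478,450));cv2.imwrite('pics/w4.png',cv2.resize(np.hstack([a,b]),(800,350)))
print(rects('wrist','case_1',.028),rects('scene','case_1',.028),rects('top','case_1',.028))"
```

```text
[ 0.42998926 -0.2574865  -0.01104251] 0.5850123059526745
[[274.54765419 174.58751158]
 [274.92408645 169.55180612]
 [275.3255678  164.10024496]
 [274.7597573  171.67433198]] [[257.83753207 216.79275768]
 [257.84854564 228.30636972]
 [257.87555621 243.32961801]
 [257.85449663 223.23042249]]
[(0.83, 0.4296, -0.2541, 60.1, 104.4, 102.4), (0.71, 0.5438, -0.2269, 58.3, 246.8, 118.7), (0.67, 0.4314, -0.1375, 19.5, 12.6, 12.5)] [(0.71, 0.4397, -0.2402, 76.1, 117.7, 101.9), (0.59, 0.4594, 0.1033, 73.2, 45.7, 32.5)] [(0.79, 0.4642, 0.063, 62.2, 107.2, 102.2), (0.39, 0.4424, -0.2069, 6.3, 9.5, 135.8)]
```

View pics/w4.png

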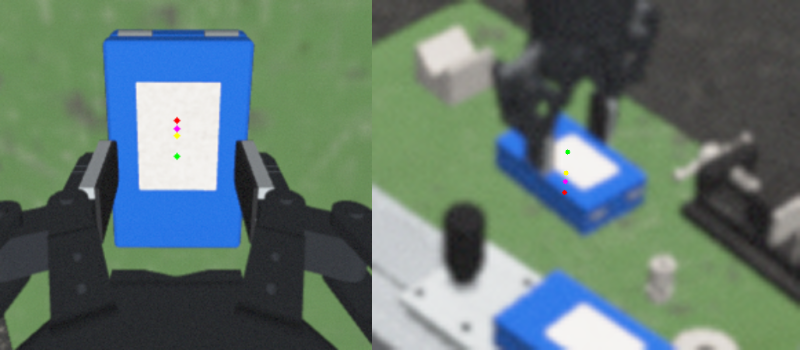

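```bash
python3 -c "
from h import *
p=unproj('wrist',[[258,130+42/1.377],[258,130+247/1.377]],.028);print(p,p.mean(0),np.linalg.norm(p[0]-p[1]))"
python3 -m handwheel '[[[0.0854,0,0,0,0],[0.0854,0,0,0,0],[0.0854,0,0,0,0],[0.0854,0,0,0,0],[0.0854,0,0,0,0],[0.0854,0,0,0.003,0],[0.0854,0,0,0.003,0],[0.0854,0,0,0.003,0],[0.0854,0,0,0.003,0],[0.0854,0,0,0,0]]]' 40
```

```text
[[ 0.41911019 -0.20868099  0.028     ]
 [ 0.44058883 -0.30455441  0.028     ]] [ 0.42984951 -0.2566177   0.028     ] 0.09824990839656067
time: 8.98
eef_pos: [0.4294, -0.257, -0.024]
tcp_rot: [0.625, 0.78, 0.0, -0.001]
contact_force: [-1.0, -0.8, -0.7]
opening: 1.002
finger_force: 0.0
```

```bash
python3 -m handwheel '[[[0.0854,0,0,0.003,0],[0.0854,0,0,0.003,0],[0.065,0,0,0,0],[0.065,0,0,0,0],[0.065,0,0,0,0],[0.065,0,0,0,0]]]' 40
python3 -m handwheel '[[[0.05,0,0,0,0],[0.05,0,0,0,0],[0.05,0,0,0,0],[0.05,0,0,0,0],[0.05,0,0,0,0],[0.05,0,0,0,0]]]' 40
```

```text
time: 9.48
eef_pos: [0.4301, -0.2576, -0.0289]
tcp_rot: [0.625, 0.78, -0.0, 0.0]
contact_force: [0.5, 0.5, 0.8]
opening: 0.758
finger_force: 0.0
time: 9.98
eef_pos: [0.4304, -0.2578, -0.0286]
tcp_rot: [0.625, 0.78, -0.0, 0.0]
contact_force: [-0.0, 1.0, 4.6]
opening: 0.69
finger_force: 45.1
```

Gripped: opening 59 mm, 45 N on the pads. Next I lift the case and move short of the column to measure it.

```bash
python3 -m handwheel '[[[0.05,0,0,-0.006,0],[0.05,0,0,-0.015,0],[0.05,0,0,-0.022,0],[0.05,0,0,-0.024,0],[0.05,0,0,-0.024,0],[0.05,0,0,-0.024,0],[0.05,0,0,-0.024,0],[0.05,0,0,-0.024,0],[0.05,0,0,-0.014,0],[0.05,0,0,0,0]]]' 60
python3 -c "
from h import *
go([.556,-.17,.15],108.7)"
```

```text
time: 10.82
eef_pos: [0.4312, -0.2586, 0.1509]
tcp_rot: [0.625, 0.78, -0.0, 0.003]
contact_force: [0.6, -0.7, -2.0]
opening: 0.686
finger_force: 67.1
yaw now 102.59 spin -6.11 then tool mm [ 43.9 146.6   0.9] tcp [ 0.4312 -0.2586  0.1509] t 10.82
```

```bash
python3 -m handwheel '[[[0.05,0,0,0,-3],[0.05,0,0,0,-3.1],[0.05,0.006,0.015,0,0],[0.05,0.0063,0.022,0,0],[0.05,0.0063,0.022,0,0],[0.05,0.0063,0.022,0,0],[0.05,0.0063,0.022,0,0],[0.05,0.0063,0.022,0,0],[0.05,0.006,0.015,0,0],[0.05,0,0.006,0,0],[0.05,0,0,0,0],[0.05,0,0,0,0]]]' 60
python3 w.py w5; python3 -c "
import cv2
a=cv2.imread('pics/w5.png');cv2.imwrite('pics/w5b.png',cv2.resize(a,(800,600),interpolation=cv2.INTER_CUBIC))"
```

```text
time: 11.82
eef_pos: [0.5531, -0.1694, 0.1462]
tcp_rot: [0.583, 0.813, -0.001, -0.002]
contact_force: [0.6, -0.0, -3.2]
opening: 0.69
finger_force: 66.9
case_1 [(0.62, 0.5843, -0.2644, 143.6, 247.4, 108.3)]
case_base [(0.66, 0.5261, -0.0717, 59.3, 100.4, 109.1)]
[(0.71, 0.659, -0.2734, 30.3, 61.7, 110.4), (0.7, 0.5401, -0.1246, 72.0, 36.0, 47.6), (0.66, 0.4642, 0.0647, 60.4, 104.0, 102.5)]
notch [(array([[ 0.6342, -0.221 ,  0.02  ]]), 0.88)]
plunger [(array([[ 0.5917, -0.0829,  0.02  ]]), 0.92)]
knob_grip [(array([[ 0.5315, -0.0762,  0.07  ]]), 0.73)]
yaw now 108.66 spin 0.0 then tool mm [ 0.  0. -0.] tcp [ 0.5542 -0.1698  0.1481] t 12.32
```

View pics/w5b.png

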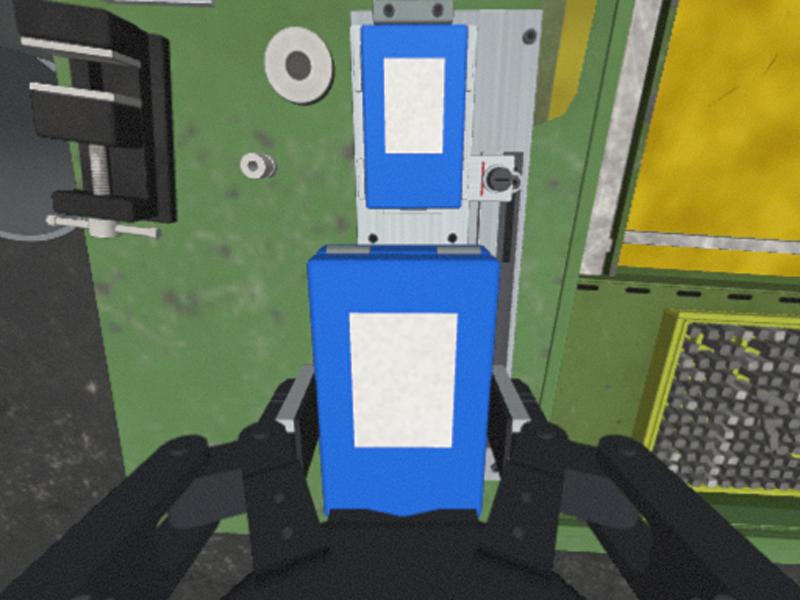

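The base case shows cleanly at the top centre, about (415,117) in 800 scale, and the held case hangs level at about (402,385). I'll measure the held case in the tool frame with a colour mask.

```bash
cat >> h.py <<'E'
def blue(n,z,roi,im=None):
    """blue+label component inside roi (x0,y0,x1,y1) px -> rect at height z (world mm)"""
    im=viewer.read_camera(n) if im is None else im; c=cam(n)
    m=cv2.inRange(cv2.cvtColor(im,cv2.COLOR_BGR2HSV),(100,150,150),(130,255,255)); k=np.zeros_like(m); x0,y0,x1,y1=roi; k[y0:y1,x0:x1]=m[y0:y1,x0:x1]
    cs,_=cv2.findContours(k,cv2.RETR_EXTERNAL,cv2.CHAIN_APPROX_NONE); q=max(cs,key=cv2.contourArea)[:,0]
    return q,unproj(n,q,z,c)[:,:2],c
E
python3 - <<'E'
from h import *
im=cv2.imread('pics/w5.png'); s=get_state(); e=s['eef_pos']
Rm=R.from_quat(s['tcp_rot']).as_matrix()
for roi,z in (((190,150,330,345),e[2]+.0567),((220,5,310,140),.062)):
    q,w,c=blue('wrist',z,roi,im)
    t=(np.c_[w,np.full(len(w),z)]-e)@Rm*1000
    r=cv2.minAreaRect(t[:,:2].astype(np.float32)); print(r, t[:,0].min(),t[:,0].max())
    for x in range(int(t[:,0].min())+6,int(t[:,0].max())-4,12):
        b=t[abs(t[:,0]-x)<1.5]; print(x,b[:,1].min().round(1),b[:,1].max().round(1),((b[:,1].min()+b[:,1].max())/2).round(2))
E
```

```text
((2.3137779235839844, -0.23667526245117188), (97.5156021118164, 58.52125930786133), 0.11502517759799957) -46.39293811750222 51.0153599032146
-40 -29.5 28.9 -0.31
-28 -29.4 28.8 -0.27
-16 -29.2 28.7 -0.27
-4 -29.0 28.5 -0.27
8 -28.8 28.7 -0.07
20 -29.5 29.0 -0.2
32 -29.3 29.1 -0.11
44 -29.4 28.9 -0.27
((101.99095153808594, 5.966190338134766), (59.06452941894531, 98.95891571044922), 89.70282745361328) 52.644000137502864 151.56095530790188
58 -23.3 35.2 5.93
70 -23.0 35.7 6.32
82 -22.7 35.1 6.22
94 -23.3 35.5 6.11
106 -22.9 35.0 6.01
118 -23.5 35.3 5.91
130 -23.1 34.7 5.81
142 -23.6 35.0 5.7
```

```bash
python3 -m handwheel '[[[0.05,0.01,0.001,0,-0.3],[0.05,0.016,0.001,0,0],[0.05,0.02,0.001,0,0],[0.05,0.02,0.001,0,0],[0.05,0.016,0.001,0,0],[0.05,0.012,0.0012,0,0],[0.05,0.0065,0,0,0],[0.05,0,0,0,0],[0.05,0,0,0,0]]]' 60
python3 -c "
from h import *
t=np.radians(108.66);g=np.array([.5542,-.1698])+.1005*np.array([np.cos(t),np.sin(t)])+.0062*np.array([np.sin(t),-np.cos(t)]);print(g)
go([*g,.0333],109.0)"
```

```text
time: 13.07
eef_pos: [0.5278, -0.0723, 0.1482]
tcp_rot: [0.58, 0.814, -0.0, 0.0]
contact_force: [-0.2, -0.5, -2.7]
opening: 0.686
finger_force: 66.9
[ 0.52791895 -0.0725992 ]
yaw now 109.03 spin 0.03 then tool mm [-3.000e-01  1.000e-01  1.149e+02] tcp [ 0.5278 -0.0723  0.1482] t 13.07
```

```bash
python3 -m handwheel '[[[0.05,0,0,0.01,0],[0.05,0,0,0.018,0],[0.05,0,0,0.022,0],[0.05,0,0,0.022,0],[0.05,0,0,0.018,0],[0.05,0,0,0.012,0],[0.05,0,0,0.006,0],[0.05,0,0,0.003,0],[0.05,0,0,0,0],[0.05,0,0,0,0]]]' 60
python3 -c "
from h import *
go([.5279,-.0726,.0333],109.0);print(get_state()['contact_force'])"
python3 -m handwheel '[[[0.05,0,0,0.001,0],[0.05,0,0,0.001,0],[0.05,0,0,0.001,0],[0.05,0,0,0,0]]]' 60
python3 -c "
from h import *
go([.5279,-.0726,.0333],109.0)"
```

```text
time: 13.9
eef_pos: [0.5285, -0.0729, 0.0379]
tcp_rot: [0.581, 0.814, 0.0, 0.001]
contact_force: [0.1, -0.0, -2.0]
opening: 0.682
finger_force: 66.9
yaw now 108.97 spin -0.03 then tool mm [ 0.5 -0.5  4.6] tcp [ 0.5285 -0.0729  0.0379] t 13.9
[ 0.10966351 -0.02759719 -1.95824241]
time: 14.23
eef_pos: [0.5277, -0.0725, 0.0342]
tcp_rot: [0.581, 0.814, 0.0, 0.0]
contact_force: [-0.7, 0.2, -2.3]
opening: 0.683
finger_force: 66.9
yaw now 108.99 spin -0.01 then tool mm [-0.2  0.2  0.9] tcp [ 0.5277 -0.0725  0.0342] t 14.23
```

```bash
for i in 1 2; do python3 -m handwheel '[[[0.05,0,0,0.0006,0],[0.05,0,0,0.0006,0]]]' 60 | egrep 'eef|contact'; done
```

```text
eef_pos: [0.5278, -0.0725, 0.0336]
contact_force: [-3.8, 0.7, 5.8]
eef_pos: [0.5278, -0.0726, 0.0336]
contact_force: [-7.6, 1.2, 11.9]
```

```bash
python3 -m handwheel '[[[0.05,0,0,-0.0008,0],[0.0854,0,0,0,0],[0.0854,0,0,0,0],[0.0854,0,0,0,0],[0.0854,0,0,0,0],[0.0854,0,0,0,0],[0.0854,0,0,-0.01,0],[0.0854,0,0,-0.02,0],[0.0854,0,0,-0.025,0],[0.0854,0,0,-0.025,0],[0.0854,0,0,-0.02,0],[0.0854,0,0,-0.015,0]]]' 40
python3 -c "
from h import *
go([.465,.065,.148],102.5)"
```

```text
time: 15.57
eef_pos: [0.5287, -0.0728, 0.1506]
tcp_rot: [0.581, 0.814, 0.001, 0.002]
contact_force: [-0.1, 0.3, -0.1]
opening: 1.001
finger_force: 0.0
yaw now 108.98 spin 6.48 then tool mm [148.3 -32.3   2.6] tcp [ 0.5287 -0.0728  0.1506] t 15.57
```

```bash
python3 - <<'E'
from h import *
im=viewer.read_camera('wrist'); cv2.imwrite('pics/w6.png',im)
q,w,c=blue('wrist',.090,(180,80,340,384),im); print(cv2.minAreaRect((w*1000).astype(np.float32)))
E
python3 -m handwheel '[[[0.0854,0,0,0,3.2],[0.0854,0.01,-0.003,0,3.28],[0.0854,0.016,-0.0034,0,0],[0.0854,0.02,-0.0045,0,0],[0.0854,0.02,-0.0045,0,0],[0.0854,0.02,-0.0045,0,0],[0.0854,0.02,-0.0045,0,0],[0.0854,0.02,-0.0045,0,0],[0.0854,0.016,-0.0034,0,0],[0.0854,0.006,0,0,0],[0.0854,0,0,0,0],[0.0854,0,0,0,0]]]' 40
python3 - <<'E'
from h import *
im=viewer.read_camera('wrist'); cv2.imwrite('pics/w7.png',im)
print(rects('wrist','case_1',.028))
q,w,c=blue('wrist',.028,(180,80,340,384),im); print(cv2.minAreaRect((w*1000).astype(np.float32)))
go([.465,.065,.148],102.5)
cv2.imwrite('pics/w67.png',cv2.resize(np.hstack([cv2.imread('pics/w6.png'),im]),(800,300)))
E
```

```text
((528.7407836914062, -70.22584533691406), (59.33626174926758, 104.00699615478516), 18.877588272094727)
time: 16.62
eef_pos: [0.4635, 0.0649, 0.1473]
tcp_rot: [0.625, 0.78, -0.0, 0.0]
contact_force: [0.9, 0.0, 0.3]
opening: 1.003
finger_force: 0.0
[(0.95, 0.4655, 0.0693, 59.5, 101.0, 102.9), (0.6, 0.5402, -0.1026, 75.2, 118.8, 108.9)]
((466.0735168457031, 67.9015884399414), (59.010498046875, 98.87966918945312), 12.748241424560547)
yaw now 102.47 spin -0.03 then tool mm [ 0.6  1.3 -0.7] tcp [0.4638 0.0641 0.1473] t 16.77
```

View pics/w67.png

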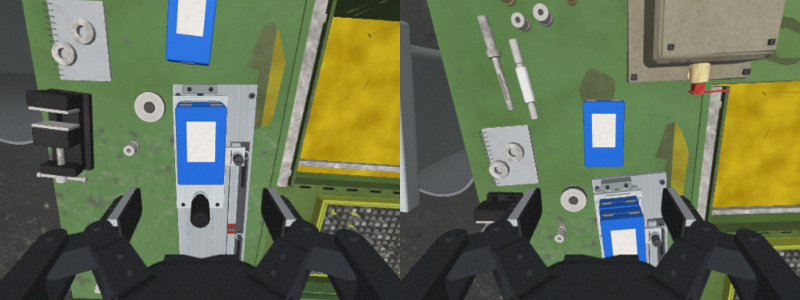

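The stack is upright in both views, with its +y end faces at about (620,205) in the right panel. Case 2 lies at about (604,132) there. I'll check the stack offset numerically.

Run:
```python
from h import *
im=cv2.imread('pics/w7.png')
h=cv2.cvtColor(im,cv2.COLOR_BGR2HSV); m=cv2.inRange(h,(100,120,40),(130,255,255))
for r in range(244,300,2):
    c=np.where(m[r,240:345])[0]+240
    if len(c): print(r,c.min(),c.max(),len(c),h[r,275,2],h[r,285,2])
c=cam('wrist'); s=get_state()
t=np.radians(109); ux=np.array([np.sin(t),-np.cos(t)]); uy=np.array([np.cos(t),np.sin(t)]); g=np.array([.5271,-.0712])
for z in(.034,.062,.090): print(z,[proj('wrist',[*(g+a*.03*ux+.05*uy),z],c).round(1).tolist() for a in(-1,1)])
```

```text
252 290 302 13 219 160
254 269 303 35 135 135
256 256 303 36 136 143
258 256 304 33 173 176
260 256 304 37 142 128
262 256 305 50 130 140
264 255 306 52 168 216
266 255 307 53 185 145
268 255 308 54 132 132
270 256 308 44 136 138
272 256 309 40 140 176
274 256 310 42 175 113
276 256 310 42 126 132
278 257 311 55 136 138
280 257 311 55 162 208
282 257 311 55 218 220
284 256 311 56 218 219
286 257 312 56 219 219
288 257 312 56 218 218
290 257 312 56 218 218
292 258 312 54 219 218
294 258 312 31 219 222
296 258 312 22 237 233
298 258 312 23 232 234
0.034 [[[255.4, 253.2]], [[303.2, 248.5]]]
0.062 [[[255.2, 266.2]], [[307.2, 261.1]]]
0.09 [[[255.0, 281.6]], [[311.9, 276.2]]]
```

```bash
python3 -c "
from h import *
go([.466,.0672,-.0287],102.7)"
```

```text
yaw now 102.47 spin -0.23 then tool mm [  2.5   2.8 176. ] tcp [0.4638 0.0641 0.1473] t 16.77
```

```bash
python3 -m handwheel '[[[0.0854,0.0025,0.0028,0.012,-0.2],[0.0854,0,0,0.022,0],[0.0854,0,0,0.025,0],[0.0854,0,0,0.025,0],[0.0854,0,0,0.025,0],[0.0854,0,0,0.022,0],[0.0854,0,0,0.016,0],[0.0854,0,0,0.012,0],[0.0854,0,0,0.008,0],[0.0854,0,0,0.005,0],[0.0854,0,0,0.002,0],[0.0854,0,0,0,0]]]' 40
python3 - <<'E'
from h import *
q,w,c=blue('wrist',.028,(150,80,370,384)); print(cv2.minAreaRect((w*1000).astype(np.float32)))
go([.466,.0672,-.0287],102.7)
E
```

```text
time: 17.77
eef_pos: [0.466, 0.0675, -0.0266]
tcp_rot: [0.625, 0.781, 0.0, 0.0]
contact_force: [0.2, 0.0, 0.3]
opening: 1.005
finger_force: 0.0
((466.299072265625, 68.0687484741211), (58.908382415771484, 99.0672378540039), 12.87051010131836)
yaw now 102.69 spin -0.01 then tool mm [-0.3 -0.4  2.5] tcp [ 0.4663  0.0676 -0.0262] t 17.82
```

Centred. Closing and lifting.

```bash
python3 -m handwheel '[[[0.0854,0.0005,0,0.0025,0],[0.065,0,0,0,0],[0.05,0,0,0,0],[0.05,0,0,0,0],[0.05,0,0,0,0],[0.05,0,0,0,0],[0.05,0,0,0,0],[0.05,0,0,0,0],[0.05,0,0,0,0]]]' 50
python3 -c "
from h import *
print(get_state()['eef_pos'],get_state()['contact_force'])"
python3 -m handwheel '[[[0.05,0,0,-0.006,0],[0.05,0,0,-0.015,0],[0.05,0,0,-0.022,0],[0.05,0,0,-0.024,0],[0.05,0,0,-0.024,0],[0.05,0,0,-0.024,0],[0.05,0,0,-0.024,0],[0.05,0,0,-0.024,0],[0.05,0,0,-0.012,0],[0.05,0,0,0,0],[0.05,0,0,0,0]]]' 60
python3 -c "
from h import *
go([.5595,-.166,.16],109)"
```

```text
time: 18.57
eef_pos: [0.4665, 0.0683, -0.0284]
tcp_rot: [0.625, 0.781, 0.001, 0.001]
contact_force: [0.2, 0.3, 4.5]
opening: 0.688
finger_force: 56.3
[ 0.46649154  0.06830038 -0.0283639 ] [0.24545159 0.27376584 4.53431357]
time: 19.48
eef_pos: [0.4649, 0.0683, 0.145]
tcp_rot: [0.625, 0.781, -0.0, -0.0]
contact_force: [-0.1, -0.7, -3.0]
opening: 0.688
finger_force: 66.3
yaw now 102.7 spin -6.3 then tool mm [-252.3   13.1  -15. ] tcp [0.4649 0.0683 0.145 ] t 19.48
```

```bash
python3 -m handwheel '[[[0.05,-0.012,0.001,-0.003,-3.1],[0.05,-0.02,0.001,-0.003,-3.2],[0.05,-0.026,0.0013,-0.003,0],[0.05,-0.03,0.0013,-0.003,0],[0.05,-0.032,0.0013,-0.003,0],[0.05,-0.032,0.0013,0,0],[0.05,-0.03,0.0013,0,0],[0.05,-0.026,0.0013,0,0],[0.05,-0.02,0.0013,0,0],[0.05,-0.014,0.001,0,0],[0.05,-0.0073,0.001,0,0]]]' 60
python3 -m handwheel '[[[0.05,0,0,0,0],[0.05,0,0,0,0],[0.05,0,0,0,0],[0.05,0,0,0,0]]]' 60
python3 - <<'E'
from h import *
s=get_state(); im=viewer.read_camera('wrist'); cv2.imwrite('pics/w8.png',im); e=s['eef_pos']
Rm=R.from_quat(s['tcp_rot']).as_matrix()
for roi,z in (((190,150,330,345),e[2]+.0567),((210,0,320,145),.09)):
    q,w,c=blue('wrist',z,roi,im)
    t=(np.c_[w,np.full(len(w),z)]-e)@Rm*1000
    r=cv2.minAreaRect(t[:,:2].astype(np.float32)); print(r, t[:,0].min(),t[:,0].max())
    for x in range(int(t[:,0].min())+6,int(t[:,0].max())-4,16):
        b=t[abs(t[:,0]-x)<1.5]; print(x,b[:,1].min().round(1),b[:,1].max().round(1),((b[:,1].min()+b[:,1].max())/2).round(2))
go([.5266,-.0712,.0613],109)
E
```

```text
time: 20.4
eef_pos: [0.5559, -0.1651, 0.158]
tcp_rot: [0.581, 0.814, -0.0, -0.002]
contact_force: [-0.2, -0.1, -2.5]
opening: 0.686
finger_force: 66.2
time: 20.73
eef_pos: [0.5565, -0.1628, 0.1607]
tcp_rot: [0.58, 0.814, 0.0, -0.0]
contact_force: [-0.1, 0.6, -3.4]
opening: 0.688
finger_force: 66.2
((0.6446456909179688, -0.22896766662597656), (58.57861328125, 97.51973724365234), 89.89795684814453) -48.122503179381546 49.408334785574
-42 -29.0 29.1 0.05
-26 -29.3 28.8 -0.24
-10 -28.8 28.4 -0.23
6 -29.0 28.5 -0.25
22 -29.5 29.0 -0.25
38 -29.4 28.9 -0.26
((95.5467529296875, 2.3732471466064453), (97.89962768554688, 58.57514953613281), 0.1584305763244629) 46.675220595120116 144.46369271759107
52 -26.8 30.7 1.98
68 -26.3 31.0 2.4
84 -26.6 31.3 2.32
100 -26.9 31.4 2.27
116 -26.4 31.6 2.63
132 -26.6 31.7 2.56
yaw now 109.07 spin 0.07 then tool mm [96.5  1.5 99.5] tcp [ 0.5566 -0.1629  0.1608] t 20.78
```

```bash
python3 -m handwheel '[[[0.05,0.01,0.001,0,0.1],[0.05,0.016,0.001,0,0],[0.05,0.02,0,0,0],[0.05,0.02,0,0,0],[0.05,0.016,0,0,0],[0.05,0.0097,0,0,0],[0.05,0.004,0,0,0],[0.05,0,0,0,0],[0.05,0,0,0,0],[0.05,0,0,0,0],[0.05,0,0,0,0]]]' 60
python3 -m handwheel '[[[0.05,0,0,0.01,0],[0.05,0,0,0.018,0],[0.05,0,0,0.02,0],[0.05,0,0,0.018,0],[0.05,0,0,0.014,0],[0.05,0,0,0.009,0],[0.05,0,0,0.004,0],[0.05,0,0,0.002,0],[0.05,0,0,0,0],[0.05,0,0,0,0],[0.05,0,0,0,0]]]' 60
python3 -c "
from h import *
go([.5268,-.0723,.0613],108.9)"
python3 -m handwheel '[[[0.05,0,0,0.001,0],[0.05,0,0,0.001,0],[0.05,0,0,0,0]]]' 60|egrep 'eef|contact'
```

```text
time: 21.7
eef_pos: [0.528, -0.0736, 0.1609]
tcp_rot: [0.582, 0.813, -0.0, 0.0]
contact_force: [0.6, 0.2, -3.0]
opening: 0.683
finger_force: 66.2
time: 22.62
eef_pos: [0.5286, -0.0732, 0.067]
tcp_rot: [0.581, 0.814, 0.0, 0.001]
contact_force: [1.0, -0.0, -3.5]
opening: 0.685
finger_force: 66.2
yaw now 108.9 spin 0.0 then tool mm [ 1.4 -1.4  5.7] tcp [ 0.5286 -0.0732  0.067 ] t 22.62
eef_pos: [0.5278, -0.0728, 0.064]
contact_force: [0.3, 0.0, -3.1]
```

```bash
python3 -m handwheel '[[[0.05,0.0008,-0.0002,0.0008,0],[0.05,0,0,0.0008,0],[0.05,0,0,0,0]]]' 60|egrep 'eef|contact'
for i in 1 2; do python3 -m handwheel '[[[0.05,0,0,0.0005,0],[0.05,0,0,0.0003,0]]]' 60|egrep 'eef|contact'; done
```

```text
eef_pos: [0.5271, -0.072, 0.062]
contact_force: [-0.3, -0.9, -2.5]
eef_pos: [0.5273, -0.0721, 0.0618]
contact_force: [-1.4, 0.6, 0.2]
eef_pos: [0.5273, -0.0721, 0.0617]
contact_force: [-4.3, 0.9, 6.1]
```

Contact made. Release, lift, and check the column.

```bash
python3 -m handwheel '[[[0.05,0,0,-0.0005,0],[0.0854,0,0,0,0],[0.0854,0,0,0,0],[0.0854,0,0,0,0],[0.0854,0,0,0,0],[0.0854,0,0,0,0],[0.0854,0,0,-0.01,0],[0.0854,0,0,-0.02,0],[0.0854,0,0,-0.03,0],[0.0854,0,0,-0.03,0],[0.0854,0,0,-0.02,0],[0.0854,0,0,-0.01,0]]]' 40
python3 -m handwheel '[[[0.0854,-0.012,0,0,0],[0.0854,-0.02,0,0,0],[0.0854,-0.025,0,0,0],[0.0854,-0.025,0,0,0],[0.0854,-0.02,0,0,0],[0.0854,-0.012,0,0,0],[0.0854,-0.006,0,0,0],[0.0854,0,0,0,0],[0.0854,0,0,0,0],[0.0854,0,0,0,0],[0.0854,0,0,0,0]]]' 40
python3 - <<'E'
from h import *
s=get_state(); im=viewer.read_camera('wrist'); cv2.imwrite('pics/w9.png',im); e=s['eef_pos']; print(e)
Rm=R.from_quat(s['tcp_rot']).as_matrix()
viewer_names=[('knob_grip',.07),('plunger',.02),('notch',.02)]
for nm,z in viewer_names:
    for cmn in('wrist','top'):
        if cmn=='top': viewer.read_camera('top')
        print(nm,cmn,[(unproj(cmn,np.array(d['xy'])*[512,384],z)[0].round(4),(np.array(d['xy'])*[512,384]).round(),round(d['confidence'],2)) for d in viewer.pinpoint(cmn,nm)])
q,w,c=blue('wrist',.118,(180,0,340,200),im); print(cv2.minAreaRect((w*1000).astype(np.float32)))
b=viewer.read_camera('scene'); b=cv2.resize(b[165:255,225:325],None,fx=4,fy=4,interpolation=cv2.INTER_CUBIC)
cv2.imwrite('pics/c9.png',np.hstack([cv2.resize(im,(400,300)),b[:300]]))
E
```

```text
time: 24.45
eef_pos: [0.5292, -0.0728, 0.1859]
tcp_rot: [0.581, 0.814, 0.001, 0.003]
contact_force: [-0.0, -0.1, -0.0]
opening: 1.002
finger_force: 0.0
time: 25.37
eef_pos: [0.5659, -0.1847, 0.181]
tcp_rot: [0.581, 0.814, 0.0, -0.0]
contact_force: [0.1, -0.1, 0.5]
opening: 1.002
finger_force: 0.0
[ 0.56592919 -0.18467718  0.1810432 ]
knob_grip wrist [(array([ 0.5587, -0.1711,  0.07  ]), array([256., 164.]), 0.68)]
knob_grip top [(array([ 0.5595, -0.1759,  0.07  ]), array([249., 172.]), 0.85)]
plunger wrist [(array([ 0.5883, -0.0838,  0.02  ]), array([302.,  95.]), 0.55)]
plunger top [(array([ 0.5898, -0.0866,  0.02  ]), array([210., 160.]), 0.84)]
notch wrist [(array([ 0.6353, -0.2202,  0.02  ]), array([297., 206.]), 0.86)]
notch top []
((529.721435546875, -79.72393035888672), (58.787330627441406, 86.62615203857422), 18.930919647216797)
```

View pics/c9.png

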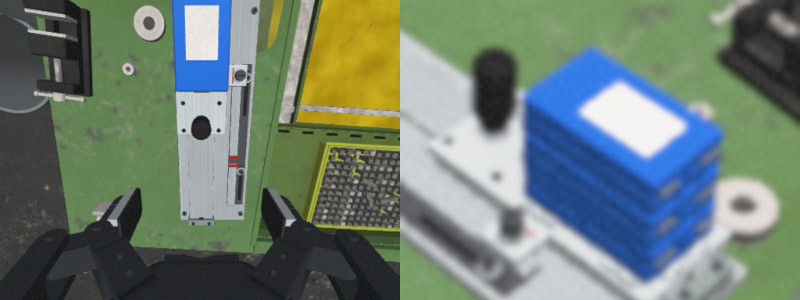

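The column is square in both views. The knob is at about (202,127) in the left panel, the plunger at (240,75) and the red notch at (236,160). Next, the knob.

Run:
```python
from h import *
print(rects('top','slide_base',.01)[:1],rects('wrist','slide_base',.01)[:1])
go([.5595,-.170,.018],109)
```

```text
[(0.61, 0.6311, -0.3143, 127.8, 91.8, 17.9)] [(0.64, 0.5578, -0.1625, 84.6, 81.4, 18.9)]
yaw now 108.9 spin -0.1 then tool mm [ 17.   -1.1 163.1] tcp [ 0.5661 -0.1857  0.1811] t 26.12
```

```bash
python3 -m handwheel '[[[0.06,0.007,-0.0006,0,-0.1],[0.06,0.007,-0.0005,0.006,0],[0.06,0.003,0,0.015,0],[0.06,0,0,0.022,0],[0.06,0,0,0.025,0],[0.06,0,0,0.025,0],[0.06,0,0,0.022,0],[0.06,0,0,0.018,0],[0.06,0,0,0.012,0],[0.06,0,0,0.008,0],[0.06,0,0,0.006,0],[0.06,0,0,0.004,0]]]' 40
python3 - <<'E'
from h import *
c=cam('wrist'); viewer.read_camera('wrist')
print([(unproj('wrist',np.array(d['xy'])*[512,384],.07,c)[0].round(4),d['confidence']) for d in viewer.pinpoint('wrist','knob_grip')])
go([.5595,-.170,.018],109);print(get_state()['contact_force'])
E
```

```text
time: 27.12
eef_pos: [0.5598, -0.1699, 0.018]
tcp_rot: [0.581, 0.814, 0.0, 0.0]
contact_force: [-0.8, 0.2, 0.1]
opening: 0.697
finger_force: 0.0
[(array([ 0.5601, -0.1713,  0.07  ]), 0.82)]
yaw now 109.0 spin 0.0 then tool mm [ 0.  -0.2  0.2] tcp [ 0.5597 -0.17    0.0182] t 27.22
[0.39851083 0.10507021 0.02067956]
```

```bash
python3 -m handwheel '[[[0.04,-0.0008,0,0,0],[0.04,0,0,0,0],[0.04,0,0,0,0],[0.015,0,0,0,0],[0.015,0,0,0,0],[0.015,0,0,0,0],[0.015,0,0,0,0],[0.015,0,0,0,0]]]' 80
```

```text
time: 27.88
eef_pos: [0.5607, -0.1709, 0.0191]
tcp_rot: [0.581, 0.814, 0.0, 0.001]
contact_force: [-0.1, 0.8, 3.9]
opening: 0.31
finger_force: 78.5
```

```bash
python3 -m handwheel '[[[0.015,-0.002,0,0,0],[0.015,-0.004,0,0,0],[0.015,-0.006,0,0,0],[0.015,-0.008,0,0,0],[0.015,-0.008,0,0,0],[0.015,-0.008,0,0,0],[0.015,-0.008,0,0,0],[0.015,-0.008,0,0,0],[0.015,-0.007,0,0,0],[0.015,-0.005,0,0,0],[0.015,-0.003,0,0,0],[0.015,-0.001,0,0,0]]]' 80
python3 -m handwheel '[[[0.015,-0.002,0,0,0],[0.015,-0.004,0,0,0],[0.015,-0.006,0,0,0],[0.015,-0.007,0,0,0],[0.015,-0.007,0,0,0],[0.015,-0.007,0,0,0],[0.015,-0.006,0,0,0],[0.015,-0.005,0,0,0],[0.015,-0.003,0,0,0],[0.015,-0.001,0,0,0],[0.015,0,0,0,0],[0.015,0,0,0,0]]]' 80
cat > n.py <<'E'
from h import *
t=np.radians(109); s=get_state(); uy=np.array([np.cos(t),np.sin(t),0])
print('travel',round(float((np.array([.5607,-.1709,0])-s['eef_pos'])@uy*1000),2),'Fy',round(float(s['contact_force']@uy),2),s['finger_force'],s['opening'],round(s['time'],2))
for n in('wrist','top'):
    viewer.read_camera(n); P={}
    for nm in('plunger','notch','knob_grip'):
        d=viewer.pinpoint(n,nm)
        if d: P[nm]=unproj(n,np.array(d[0]['xy'])*[512,384],.07 if nm[0]=='k' else .02)[0]; print(n,nm,P[nm].round(4),round(d[0]['confidence'],2))
    if 'plunger' in P and 'notch' in P: print('to go mm',((P['plunger']-P['notch'])@uy*1000).round(2))
E
python3 n.py
```

```text
time: 28.88
eef_pos: [0.5826, -0.2349, 0.0191]
tcp_rot: [0.581, 0.814, 0.0, 0.0]
contact_force: [-0.5, 4.5, 7.1]
opening: 0.308
finger_force: 78.8
time: 29.88
eef_pos: [0.5982, -0.2804, 0.0191]
tcp_rot: [0.581, 0.814, 0.0, 0.0]
contact_force: [0.4, 1.4, 5.9]
opening: 0.306
finger_force: 78.6
travel 115.77 Fy 1.17 78.64912390708923 0.3056792483736706 29.88
wrist knob_grip [ 0.597  -0.2781  0.07  ] 0.8
top plunger [ 0.6249 -0.1886  0.02  ] 0.63
top notch [ 0.6339 -0.221   0.02  ] 0.87
to go mm 33.62
```

```bash
python3 -m handwheel '[[[0.015,-0.002,0,0,0],[0.015,-0.003,0,0,0],[0.015,-0.004,0,0,0],[0.015,-0.004,0,0,0],[0.015,-0.002,0,0,0],[0.015,-0.001,0,0,0],[0.015,0,0,0,0]]]' 80 | egrep 'contact|eef'
for i in 1 2 3 4 5 6 7; do python3 -m handwheel '[[[0.015,-0.0005,0,0,0],[0.015,-0.0005,0,0,0]]]' 80 | egrep 'eef|contact'; done
```

```text
eef_pos: [0.6033, -0.2952, 0.0191]
contact_force: [-1.5, 2.2, 6.3]
eef_pos: [0.6033, -0.2955, 0.0191]
contact_force: [-0.7, 3.2, 7.1]
eef_pos: [0.6036, -0.2963, 0.0191]
contact_force: [-1.4, 3.4, 7.4]
eef_pos: [0.6039, -0.2972, 0.0191]
contact_force: [-3.1, 4.2, 7.9]
eef_pos: [0.6043, -0.2982, 0.0191]
contact_force: [-1.9, 5.5, 8.8]
eef_pos: [0.6046, -0.2991, 0.0191]
contact_force: [-1.3, 4.4, 8.0]
eef_pos: [0.605, -0.3003, 0.0191]
contact_force: [-1.0, 4.0, 5.7]
eef_pos: [0.6055, -0.3017, 0.0191]
contact_force: [0.7, 1.8, 5.7]
```

```bash
for i in 1 2 3 4 5; do python3 -m handwheel '[[[0.015,-0.0005,0,0,0],[0.015,-0.0005,0,0,0]]]' 80 | egrep 'time|eef|contact'; done; python3 n.py
```

```text
time: 32.2
eef_pos: [0.606, -0.3033, 0.0191]
contact_force: [0.7, 0.8, 4.8]
time: 32.37
eef_pos: [0.6066, -0.3048, 0.0191]
contact_force: [0.3, 0.1, 4.4]
time: 32.53
eef_pos: [0.6068, -0.3055, 0.0191]
contact_force: [0.3, 1.6, 5.3]
time: 32.7
eef_pos: [0.6069, -0.3057, 0.0191]
contact_force: [-0.6, 3.0, 8.1]
time: 32.87
eef_pos: [0.6068, -0.3057, 0.019]
contact_force: [-1.7, 5.5, 9.2]
travel 142.51 Fy 5.72 79.04475331306458 0.31130336567033295 32.87
wrist knob_grip [ 0.6058 -0.3051  0.07  ] 0.78
top plunger [ 0.6279 -0.2174  0.02  ] 0.63
top notch [ 0.6292 -0.2113  0.02  ] 0.65
to go mm -5.3
```

```bash
for i in 1 2 3; do python3 -m handwheel '[[[0.015,0.0004,0,0,0],[0.015,0,0,0,0]]]' 80 | egrep 'time|eef|contact'; done
python3 - <<'E'
from h import *
print(get_state()['finger_force'])
a=viewer.read_camera('wrist');cv2.imwrite('pics/e1.png',a)
b=viewer.read_camera('top');c=viewer.read_camera('scene')
u=proj('top',[.632,-.216,.02])[0].astype(int);v=proj('scene',[.632,-.216,.02])[0].astype(int);print(u,v)
f=lambda m,u,w,h,k:cv2.resize(m[max(u[1]-h,0):u[1]+h,max(u[0]-w,0):u[0]+w],(400,300),interpolation=cv2.INTER_CUBIC)
cv2.imwrite('pics/e2.png',np.vstack([np.hstack([cv2.resize(a,(400,300)),f(b,u,32,24,1)]),np.hstack([f(c,v,60,45,1),f(c,v,24,18,1)])]))
E
```

```text
time: 33.43
eef_pos: [0.6069, -0.3058, 0.0191]
contact_force: [-0.9, 3.3, 7.6]
time: 33.6
eef_pos: [0.6069, -0.3057, 0.0191]
contact_force: [0.3, 2.6, 7.2]
time: 33.77
eef_pos: [0.6069, -0.3057, 0.0191]
contact_force: [-0.4, 1.7, 6.2]
78.77549171447754
[267 142] [214 197]
```

View pics/e2.png

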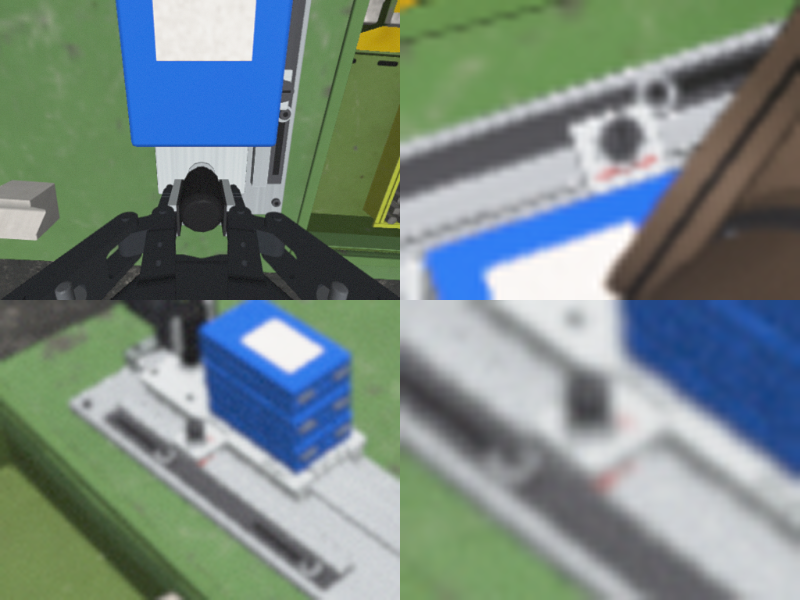

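```bash
python3 - <<'E'
from h import *
t=np.radians(109); uy=np.array([np.cos(t),np.sin(t),0])
im=viewer.read_camera('scene'); h=cv2.cvtColor(im,cv2.COLOR_BGR2HSV); 
m=cv2.inRange(h[179:215,190:238],(0,70,60),(8,255,255))|cv2.inRange(h[179:215,190:238],(172,70,60),(180,255,255))
n,l,st,ce=cv2.connectedComponentsWithStats(m)
for i in range(1,n): print(st[i],unproj('scene',ce[i]+[190,179],.02)[0]@uy,unproj('scene',ce[i]+[190,179],.034)[0]@uy)
p=unproj('scene',[212.6,188.4],.052)[0]; print('plunger',p,p@uy)
for im0,z in (('pics/scene0.png',.02),):
    h=cv2.cvtColor(cv2.imread(im0),cv2.COLOR_BGR2HSV)[185:215,195:235]; m=cv2.inRange(h,(0,70,60),(8,255,255))|cv2.inRange(h,(172,70,60),(180,255,255))
    n,l,st,ce=cv2.connectedComponentsWithStats(m)
    for i in range(1,n): print('before',st[i],unproj('scene',ce[i]+[195,185],z)[0]@uy)
E
python3 n.py|head -1
```

```text
plunger [ 0.63480594 -0.21661339  0.052     ] -0.4114845831341907
before [14 10  4  4  8] -0.41916170830202387
before [17 13  5  4 13] -0.40484937580131725
travel 142.48 Fy 1.08 78.77594590187073 0.3101266392012595 33.97
```

```bash
python3 -c "
from plant import sign_off
print(sign_off())"
```

```text
the job is handed in; nothing more can be done
None
```

The job is handed in: both loose cases are stacked squarely on the base case, the carriage is slid about 142.5 mm with its ball in the red-marked groove (within about 0.5 mm of the middle), the gripper still holds the knob, and it took about 34 of the 67 s.

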